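Close the oil filler of the vacuum packer until its cap clicks

TASK

The oil filler of the vacuum packer's pump unit stands open. Set its cap (the round one with a grip bar on top) on the sprung filler neck, pressing only lightly (well under 20 N), until its three lugs drop through the slots, then turn it clockwise until its ratchet clicks: at least one click, not more than three, and never a click backwards. Leave the cap fully home, let go of it, and do not push the tape roll, the timer or the cake about.

Things in the scene. Friction and masses are not known exactly. Their poses are not given: they have to be found in the camera images.
- cap_grip (a point): Centre of the grip bar of the round cap (grey plastic, 62 mm across, 63 mm high, 0.14 kg) that stands upright on the table. Bar: 50 mm long (x), 14 thick (y), top 15 mm above this point, foot (flat top of the grip shell) 14 mm below. Lies on the cap's axis, 48 mm above the nose's underside. Bar and shell turn together; a small raised pointer marks +x.
- cap_lugs (a point): Point on the axis of the cap's black core, 8 mm above the nose's underside, mid-height of the lugs. Nose 30 mm across, chamfered. Three lugs, 10 mm wide, 4 thick, reach 21.5 mm from the axis along this point's x and 120 degrees either side. A seal flange (57 mm across), its underside 10 mm above this point, lands on the neck's rim when home. At the start the bar's +x stands over a lug.
- ratchet (a joint): Turn of grip shell on core, rad, growing clockwise from above; near 0 at the start. Shell and core turn as one, with about 0.1 rad of play either way, until the core meets its stop; then about 0.2 N m makes the ratchet slip. It clicks at 0.26 rad, then every 0.52 (12 a turn), and rests freely near 0.52, 1.05, 1.57 after one, two, three clicks. Shell yaw = core yaw - this value.
- filler: Pump unit fixed to the table, grey, 215 mm long (x), 150 wide, at most 83 high; origin under its middle, z up. Oil tank (top at 60 mm) towards -x with the filler neck 45 mm from the origin towards -x; finned motor towards +x. The neck's three slots, 120 degrees apart, are turned differently on every unit: one lies within 0.5 rad either side of the unit's +x. Only sight or feel tells where.
- filler_mouth (a point): Centre of the rim (at rest, 84 mm above the table) of the open upright neck, an aluminium tube 58 mm across. Inside, flush with the rim, a flange 6 mm deep: hole 33 mm across, three slots 15 mm wide. Lugs on flange: nose 6 mm down the hole (centred), cap_lugs 2 mm above the rim. Lugs over slots: the cap, if not held, drops 12 mm by its weight; cap_lugs then 10 mm below the rim: home.
- neck (a joint): How far the spring-loaded neck is pressed down, m: about 0.0004 when free, 1 mm more for each 4 N on it; bottoms at 0.007; over 0.0055 (about 20 N) harms the seal. The neck cannot turn. With the cap home, it turns about 0.9 rad clockwise from the middle of the slots, with little friction, until the lugs meet hard stops under the flange.
- tape: Roll of tape, 103 mm across, 25 mm high, lying flat; origin under its centre. A bystander.
- timer: Flat white pocket timer, 70 x 66 x 21 mm; origin under its centre. A bystander.
- cake: Ring cake with chocolate bits, 78 mm across, 34 mm high; origin under its centre. A bystander.
There are look-alikes about, which are no part of the job. What is meant by the part that bears cap_grip is not orange, and is the larger of those in its own colour.

How it is judged:
By the outcome, as a careful person would: the job done as asked, in the order asked, and still so for the second after the job is handed in, with the robot touching nothing.
It also fails if it takes over 69 s, if anything falls off the work surface, if the arm or the gripper's body presses on something with over 40 N, if the wrist force passes 120 N, or if a joint passes its speed limit or range.

ROBOT

A 6-joint arm with a two-finger parallel gripper is mounted at the origin on a cart in front of the work surface, level with it; the furniture and walls round the work are solid. World frame = base frame: x ahead of the robot, y to its left, z up, the work surface at z = 0. Lengths are in m, angles in rad, forces in N, time in s.
With the tool pointing down it reaches from about 0.275 to 0.725 m from the base axis. Payload 5.6 kg.
Tool frame: the origin (TCP) lies where the fingers leave the gripper's body, on its centre line; the fingertips stand 73 mm ahead of it and the grasp point (between the pads) lies 54 mm ahead of it; z points along the fingers, y is the direction in which the jaws open and shut (so a half turn about z gives the same grasp; the last joint's range is limited). The gripper opens to 85 mm and grips with 20 to 120 N. Pads are 22 mm wide; open, the fingers measure 114 mm over their backs; the gripper's body (76 mm by 85 mm) begins 54 mm behind the grasp point. The pads swing forward as they close: fully open they stand 13 mm farther back than shut.
Start: joints at [1.447, 0.255, 0.108, 0, -1.424, -0.285], TCP at [0.219, 0.505, 0.304] pointing down, gripper open.
Joint ranges: [-2.95, 2.95], [-1.21, 1.97], [-1.09, 1.5], [-2.87, 1.71], [-2.94, -0.07], [-3.05, 3.05]. Speed limits (rad/s): [2.57, 2.57, 3.14, 3.14, 3.14, 3.14].

INTERFACE

Orientations are given as a unit quaternion [w, x, y, z].
In Python, from station import bot, fingers, solver, status, eyes, job_done gives the robot as it stands. The module is installed in compiled form; this text tells all that it offers. Calls block until the motion is done:
- bot.move_pose(position, orientation): joint-space move of the TCP to a pose.
- bot.movel(position, ori=None, vel=0.15): straight line of the TCP; ori=None keeps the orientation; vel is the mean speed in m/s.
- bot.move_j(angles): joint-space move.
- fingers.gripper_to(opening): opening from 0.0 (shut) to 1.0 (fully open); the grip force is fixed at half the most; returns when the fingers have stopped.
- bot.sleep(seconds).
- solver.solve_ik(position, orientation): joint angles nearest the present ones, or None.
- status.get_obs(): the state.
- eyes.get_image(name): name is "side" or "top" or "wrist"; returns a dict with "pixels" (400x640x3 uint8, red, green, blue), "fx", "fy", "cx", "cy" (pixels), "extrinsics" (4x4, takes a point from world to camera coordinates); the wrist camera has in their place "mount" (4x4, takes a point from camera to tool coordinates, whose origin is the TCP and whose axes are the flange's). Camera axes: x right, y down, z forward; pixel columns grow to the right and rows downward; lengths in m; the calibration is good to about 2 mm. A picture is of the moment at which its call begins: read the wrist's pose just before it. There is no depth.
A pose or a line that the arm cannot do raises bot.IKError and nothing moves.
- job_done(): hands the job in, once; it reports no verdict.
The state is a dict: "clock": time; "qpos": joint angles; "joint_velocities": joint speeds; "tau": joint torques, N m; "tool_pos": TCP position; "tcp_rot": TCP orientation; "force": force on the tool from outside, world axes, zero at the start; "ft_torque": the same for the moment, N m; "grip_width": opening from 0.0 (shut) to 1.0 (fully open).
Only numpy, scipy, OpenCV 4.12 (cv2) and the standard library are available. Lean on these libraries where they do the work, as an engineer would, in place of code of your own. Each camera call takes 0.05 s, during which the arm holds its last target.

## Working session

There is one attempt and no reset: what is moved stays moved. The work goes in short steps, each a Python script; the robot and the scene stay as the last script left them, time stands still between calls to the robot, and variables do not carry over. Pictures are saved under pics/ and viewed, and the job is handed in when it is done.

```bash
mkdir -p pics; python3 - <<'E'
from station import *
import cv2,numpy as np
o=status.get_obs()
for k,v in o.items(): print(k,np.round(v,4))
for n in ["side","top","wrist"]:
    d=eyes.get_image(n); cv2.imwrite(f"pics/a_{n}.png",d["pixels"][:,:,::-1])
    print(n,d["fx"],d["fy"],d["cx"],d["cy"]); print(np.round(d.get("extrinsics",d.get("mount")),4))
E
```

```text
clock 0.0
qpos [ 1.4466e+00  2.5580e-01  1.0700e-01 -5.0000e-04 -1.4239e+00 -2.8460e-01]
joint_velocities [-0.0009  0.001   0.0001 -0.0001  0.0004  0.0004]
tau [ 6.00000e-04 -3.86630e+01  2.37938e+01  5.36480e+00 -6.20000e-03
 -0.00000e+00]
tool_pos [0.2185 0.5044 0.303 ]
tcp_rot [ 9.000e-04  9.792e-01 -2.030e-01 -2.000e-04]
force [ 0.2294  0.4203 -1.1149]
ft_torque [ 0.0513  0.0173 -0.0366]
grip_width 1.002
side 472.3944301022582 472.3944301022582 320.8836749515252 205.05225147194713
[[ 0.954  -0.2996  0.0096 -0.6173]
 [-0.1675 -0.5593 -0.8118 -0.0545]
 [ 0.2486  0.7729 -0.5838  1.0541]
 [ 0.      0.      0.      1.    ]]
top 379.82581143164015 379.82581143164015 318.8772220070375 202.83370872723276
[[ 0.0035 -1.      0.0057 -0.3346]
 [-0.9897 -0.0043 -0.1434  0.5538]
 [ 0.1434 -0.0051 -0.9896  0.8331]
 [ 0.      0.      0.      1.    ]]
wrist 284.71965335738145 284.71965335738145 319.6418590558975 199.46281601491015
[[-5.000e-04 -9.543e-01 -2.987e-01  7.610e-02]
 [ 1.000e+00 -6.000e-04  3.000e-04 -1.600e-03]
 [-5.000e-04 -2.987e-01  9.543e-01 -7.060e-02]
 [ 0.000e+00  0.000e+00  0.000e+00  1.000e+00]]
```

View pics/a_top.png

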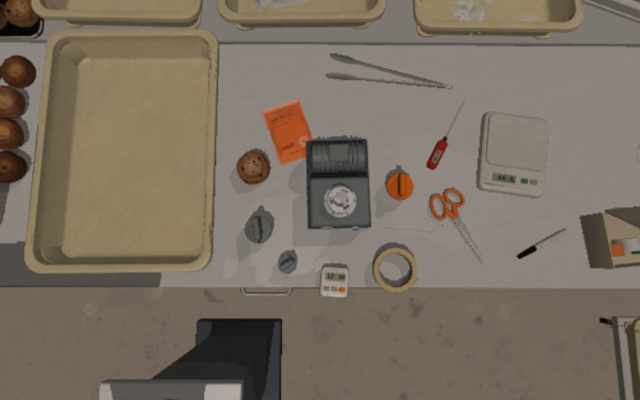

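View pics/a_side.png

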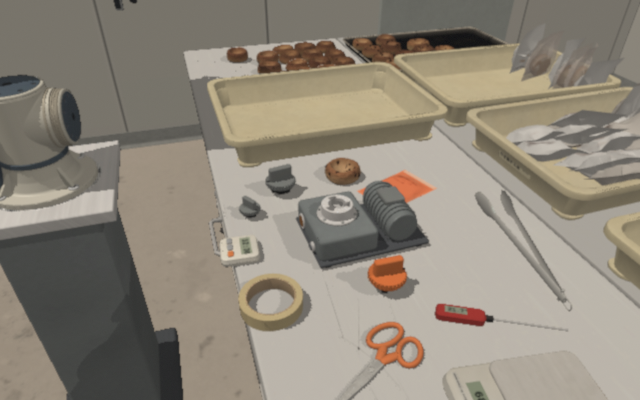

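View pics/a_wrist.png

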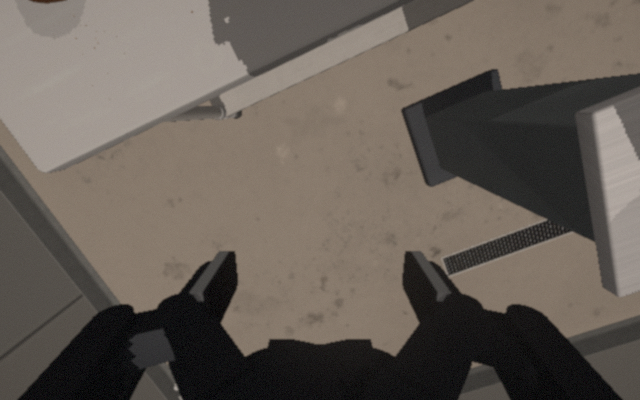

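The top view shows the larger grey cap at about (259,226), with a smaller grey look-alike at (288,262). The neck is at (340,201), tape at (396,270), timer at (335,281) and cake at (253,167). Next I'll get rough positions and move the wrist camera in for close-ups.

```bash
cat > h.py <<'E'
from station import *
import cv2,numpy as np
from scipy.spatial.transform import Rotation as R
def q2R(q): return R.from_quat([q[1],q[2],q[3],q[0]]).as_matrix()
def down(yaw): # tool x axis at yaw in world, z down
    m=np.array([[np.cos(yaw),np.sin(yaw),0],[np.sin(yaw),-np.cos(yaw),0],[0,0,-1]])
    q=R.from_matrix(m).as_quat(); return [q[3],q[0],q[1],q[2]]
def tyaw():
    m=q2R(status.get_obs()["tcp_rot"]); return np.arctan2(m[1,0],m[0,0])
def cam(n,fn=None):
    o=status.get_obs(); d=eyes.get_image(n)
    K=np.array([[d["fx"],0,d["cx"]],[0,d["fy"],d["cy"]],[0,0,1]])
    if n=="wrist":
        T=np.eye(4);T[:3,:3]=q2R(o["tcp_rot"]);T[:3,3]=o["tool_pos"];C=T@np.array(d["mount"])
    else: C=np.linalg.inv(np.array(d["extrinsics"]))
    if fn:
        cv2.imwrite(f"pics/{fn}.png",d["pixels"][:,:,::-1]); np.savez(f"pics/{fn}.npz",K=K,C=C,px=d["pixels"])
    return d["pixels"],K,C
def load(fn):
    z=np.load(f"pics/{fn}.npz"); return z["px"],z["K"],z["C"]
def ray(K,C,u,v):
    r=C[:3,:3]@np.linalg.inv(K)@[u,v,1]; return C[:3,3],r/np.linalg.norm(r)
def plane(K,C,u,v,z):
    c,r=ray(K,C,u,v); return c+r*(z-c[2])/r[2]
def proj(K,C,p):
    x=np.linalg.inv(C)@np.append(p,1); x=K@x[:3]; return x[:2]/x[2]
def tri(obs):
    A=np.zeros((3,3));b=np.zeros(3)
    for K,C,u,v in obs:
        c,r=ray(K,C,u,v);P=np.eye(3)-np.outer(r,r);A+=P;b+=P@c
    return np.linalg.solve(A,b)
E
python3 - <<'E'
from h import *
px,K,C=cam("top","b_top")
print("cap",plane(K,C,259,222,.063)); print("small",plane(K,C,288,260,.04))
print("neck",plane(K,C,340,201,.084))
for n,u,v,z in[("tape",396,270,.025),("timer",335,281,.021),("cake",253,167,.03)]: print(n,plane(K,C,u,v,z))
for y in (0,1,-1,np.pi,): 
  for p in ([.44,0.09,.25],[.4,.3,.25]): 
    q=solver.solve_ik(p,down(y)); print(y,p,None if q is None else np.round(q,2))
print(tyaw())
E
python3 -c "
import cv2;i=cv2.imread('pics/a_top.png')[130:300,220:430];cv2.imwrite('pics/b_crop.png',cv2.resize(i,None,fx=3.5,fy=3.5,interpolation=2))"
```

```text
cap [ 0.50824617 -0.19934351  0.063     ]
small [ 0.42477535 -0.26335397  0.04      ]
neck [ 0.55309801 -0.37845528  0.084     ]
tape [ 0.40292563 -0.50948921  0.025     ]
timer [ 0.37756337 -0.3700584   0.021     ]
cake [ 0.6414442  -0.17676504  0.03      ]
0 [0.44, 0.09, 0.25] [ 0.55  0.08 -0.24  0.   -1.25  1.02]
0 [0.4, 0.3, 0.25] [ 0.96  0.18 -0.13  0.   -1.26  0.61]
1 [0.44, 0.09, 0.25] [ 0.55  0.08 -0.24  0.   -1.25  2.02]
1 [0.4, 0.3, 0.25] [ 0.96  0.18 -0.13  0.   -1.26  1.61]
-1 [0.44, 0.09, 0.25] [ 0.55  0.08 -0.24  0.   -1.25  0.02]
-1 [0.4, 0.3, 0.25] [ 0.96  0.18 -0.13  0.   -1.26 -0.39]
3.141592653589793 [0.44, 0.09, 0.25] [ 0.55  0.08 -0.24  0.   -1.25 -2.12]
3.141592653589793 [0.4, 0.3, 0.25] [ 0.96  0.18 -0.13  0.   -1.26 -2.53]
-0.40886448569773465
```

View pics/b_crop.png

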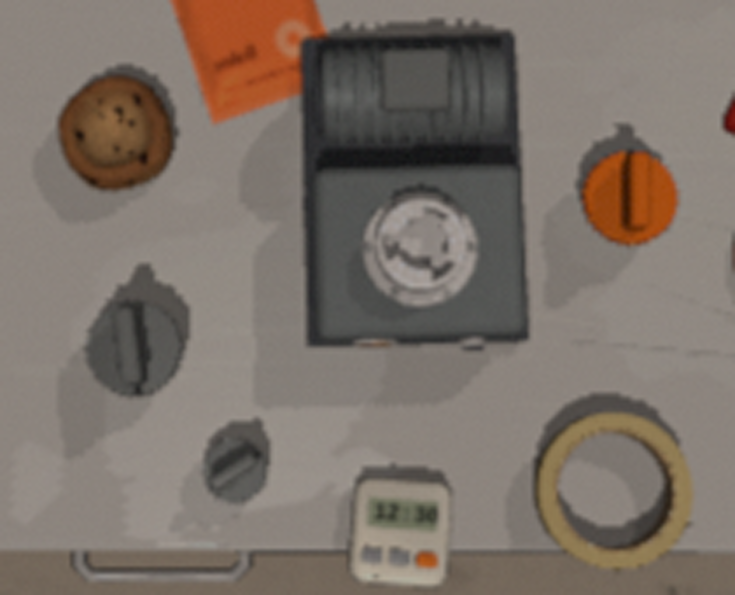

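```bash
python3 - <<'E'
from h import *
bot.move_pose([.49,-.2,.25],down(0.2)); cam("wrist","c_cap"); print(status.get_obs()["clock"],status.get_obs()["qpos"])
bot.move_pose([.535,-.378,.26],down(0.0)); cam("wrist","c_neck"); print(status.get_obs()["clock"],status.get_obs()["tool_pos"])
E
```

```text
2.925 [-9.04165678e-02  2.37004640e-01 -5.35400522e-02 -1.05243414e-04
 -1.28014624e+00  1.86207705e+00]
3.7417 [ 0.53520214 -0.37741106  0.25994312]
```

View pics/c_cap.png

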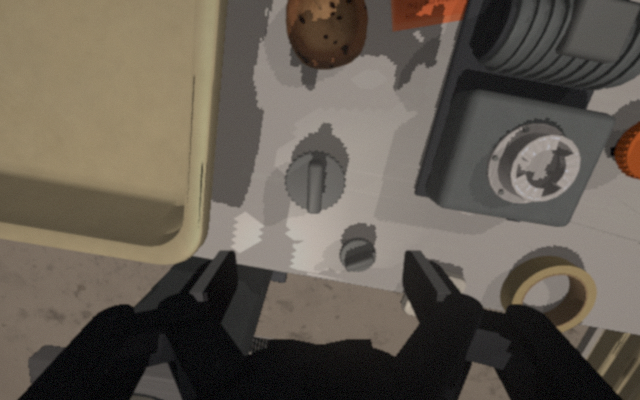

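View pics/c_neck.png

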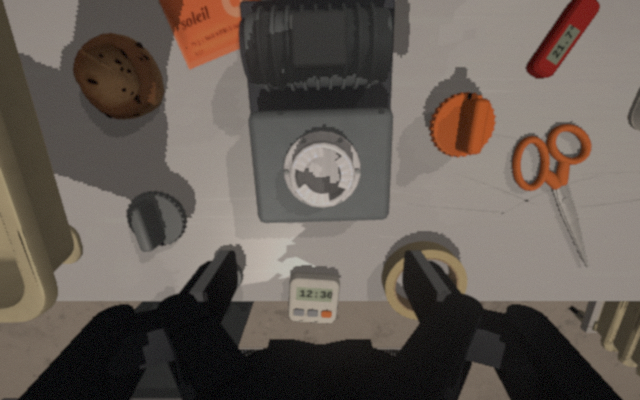

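```bash
python3 - <<'E'
import cv2,numpy as np
a=cv2.imread('pics/c_cap.png')[130:230,265:365]; b=cv2.imread('pics/c_neck.png')[115:215,270:370]
b=cv2.convertScaleAbs(b,alpha=1.0); a=cv2.convertScaleAbs(a,alpha=1.6)
f=lambda i:cv2.resize(i,(400,400),interpolation=cv2.INTER_CUBIC)
cv2.imwrite('pics/d.png',np.hstack([f(a),f(b)]))
E
```

```text
(no output)
```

View pics/d.png

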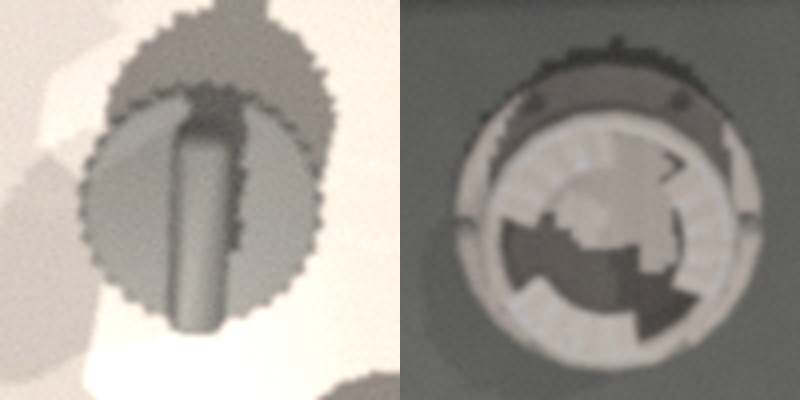

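```bash
python3 - <<'E'
from h import *
bot.movel([.477,-.378,.175],vel=.2); cam("wrist","e_neck")
bot.movel([.44,-.29,.22],vel=.25)
bot.move_pose([.43,-.205,.165],down(0.0)); cam("wrist","e_cap");print(status.get_obs()["clock"],status.get_obs()["tool_pos"])
f=lambda n,u,v:cv2.resize(cv2.convertScaleAbs(cv2.imread(f'pics/{n}.png')[v-65:v+65,u-65:u+65],alpha=1.0 if 'neck' in n else 1.6),(400,400),interpolation=cv2.INTER_CUBIC)
cv2.imwrite('pics/e.png',np.hstack([f("e_cap",320,110),f("e_neck",320,110)]))
E
```

```text
5.575 [ 0.43071565 -0.205478    0.16496445]
```

View pics/e.png

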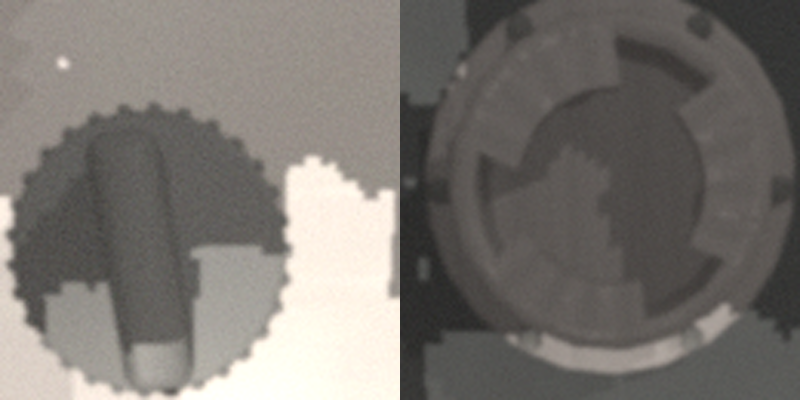

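```bash
python3 - <<'E'
from h import *
i=cv2.imread('pics/e_cap.png')[70:190,240:370]
g=cv2.createCLAHE(4,(4,4)).apply(cv2.cvtColor(i,6))
a=cv2.resize(g,(500,462),interpolation=cv2.INTER_CUBIC)
i=cv2.imread('pics/a_side.png')[155:205,255:305]
g=cv2.cvtColor(i,6); g=cv2.convertScaleAbs(g,alpha=1.8)
b=cv2.resize(g,(300,462),interpolation=cv2.INTER_CUBIC)
cv2.imwrite('pics/f.png',np.hstack([a,b]))
E
```

```text
(no output)
```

View pics/f.png

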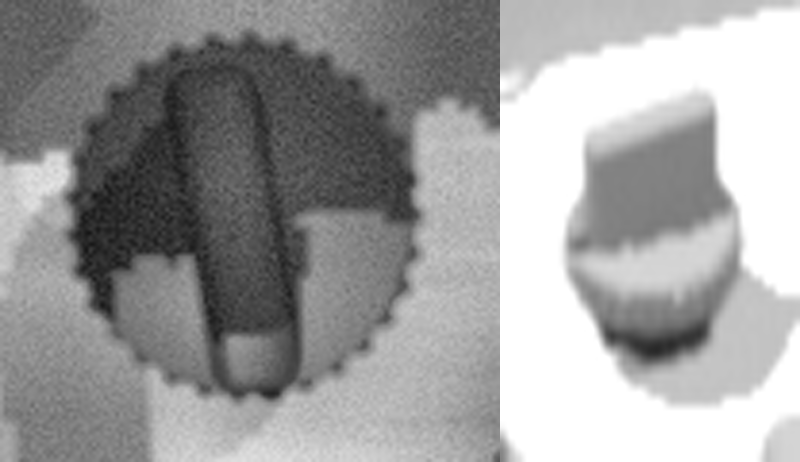

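View pics/e_neck.png

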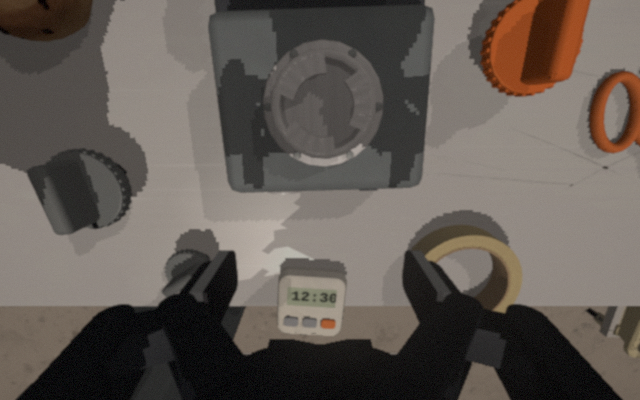

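The three slots are clear in the neck view, at the upper right, left and lower right. The cap's pointer can't be seen from above, so I'll take oblique views of both ends of the bar.

```bash
cat >> h.py <<'E'
MT=np.array([[-.0005,-.9543,-.2987,.0761],[1,-.0006,.0003,-.0016],[-.0005,-.2987,.9543,-.0706],[0,0,0,1]])
def look(target,az,el,dist,row=140):
    # camera at azimuth az from target, elevation el
    d=np.array([np.cos(az)*np.cos(el),np.sin(az)*np.cos(el),np.sin(el)])
    z=-d; x=np.cross(z,[0,0,1.]); x/=np.linalg.norm(x); y=np.cross(z,x)
    Rc=np.c_[x,y,z]@R.from_euler('x',-np.arctan((200-row)/285)).as_matrix()
    C=np.eye(4);C[:3,:3]=Rc;C[:3,3]=np.array(target)+d*dist
    T=C@np.linalg.inv(MT); q=R.from_matrix(T[:3,:3]).as_quat()
    return T[:3,3],[q[3],q[0],q[1],q[2]]
E
python3 - <<'E'
from h import *
t=[.508,-.2,.035]
for el in (45,55):
  for az in range(-180,180,30):
    for row in(140,200):
      p,q=look(t,np.radians(az),np.radians(el),.28,row); s=solver.solve_ik(p,q)
      if s is not None: print(el,az,row,np.round(p,2),np.round(s,2))
E
```

```text
45 -180 140 [ 0.32 -0.2   0.13] [-0.9  -0.04 -0.68 -1.21 -0.7  -2.92]
45 -180 200 [ 0.34 -0.2   0.13] [-1.15  0.11 -0.71 -1.51 -0.94 -2.44]
45 -150 140 [ 0.34 -0.3   0.13] [-1.02  0.32 -0.27 -0.98 -1.19 -2.68]
45 -150 200 [ 0.36 -0.29  0.13] [-1.1   0.41 -0.26 -1.15 -1.32 -2.51]
45 -120 140 [ 0.41 -0.37  0.13] [-0.91  0.62  0.22 -0.8  -1.59 -2.59]
45 -120 200 [ 0.42 -0.35  0.13] [-0.95  0.68  0.24 -0.95 -1.71 -2.55]
45 -90 140 [ 0.51 -0.39  0.13] [-0.73  0.9   0.75 -0.68 -1.99 -2.51]
45 -90 200 [ 0.51 -0.37  0.13] [-0.76  0.96  0.79 -0.85 -2.13 -2.57]
45 -60 140 [ 0.61 -0.37  0.13] [-0.53  1.22  1.42 -0.66 -2.47 -2.47]
45 -60 200 [ 0.59 -0.35  0.13] [-0.57  1.27  1.49 -0.97 -2.63 -2.71]
45 30 140 [ 0.67 -0.1   0.13] [ 0.18  1.08  0.76  0.3  -2.09 -1.19]
45 30 200 [ 0.66 -0.11  0.13] [ 0.18  1.14  0.75  0.38 -2.21 -1.17]
45 60 140 [ 0.6  -0.03  0.13] [ 0.41  0.78  0.08  0.48 -1.63 -1.1 ]
45 60 200 [ 0.59 -0.05  0.13] [ 0.41  0.84  0.05  0.56 -1.74 -1.13]
45 90 140 [ 0.51 -0.01  0.13] [ 0.61  0.49 -0.55  0.73 -1.24 -1.12]
45 90 200 [ 0.51 -0.03  0.13] [ 0.61  0.57 -0.59  0.84 -1.35 -1.
[... 540 characters left out ...]
8 -0.45 -2.21 -2.31]
55 -60 200 [ 0.58 -0.33  0.16] [-0.51  1.08  1.18 -0.64 -2.4  -2.43]
55 0 140 [ 0.68 -0.2   0.16] [-0.05  1.16  1.21  0.05 -2.32 -1.5 ]
55 0 200 [ 0.66 -0.2   0.16] [-0.05  1.27  1.34  0.07 -2.55 -1.48]
55 30 140 [ 0.66 -0.11  0.16] [ 0.16  0.91  0.61  0.25 -1.93 -1.2 ]
55 30 200 [ 0.64 -0.12  0.16] [ 0.17  0.98  0.61  0.32 -2.06 -1.19]
55 60 140 [ 0.59 -0.05  0.16] [ 0.37  0.66  0.04  0.42 -1.55 -1.03]
55 60 200 [ 0.58 -0.07  0.16] [ 0.38  0.72  0.01  0.52 -1.64 -1.08]
55 90 140 [ 0.51 -0.03  0.16] [ 0.54  0.38 -0.51  0.64 -1.18 -0.94]
55 90 200 [ 0.51 -0.05  0.16] [ 0.55  0.44 -0.57  0.79 -1.27 -1.08]
55 120 140 [ 0.42 -0.05  0.16] [ 0.56  0.05 -1.02  1.03 -0.86 -0.88]
```

```bash
python3 - <<'E'
from h import *
t=[.508,-.2,.035]
bot.movel([.43,-.25,.25],vel=.3)
ims=[]
for az in(-125,-65):
    p,q=look(t,np.radians(az),np.radians(50),.33,140); print(p,p+q2R(q)@[0,0,.073])
    bot.move_pose(p,q); px,K,C=cam("wrist",f"g{az}"); u,v=proj(K,C,np.array(t)).astype(int); print(u,v,status.get_obs()["clock"])
    i=px[v-55:v+45,u-50:u+50,::-1]; ims.append(cv2.resize(cv2.convertScaleAbs(i,alpha=1.5),(400,400),interpolation=2))
cv2.imwrite("pics/g.png",np.hstack(ims))
E
```

```text
[ 0.3859274  -0.37713404  0.1840279 ] [ 0.41575883 -0.3344689   0.13285397]
318 141 9.8167
[ 0.60036628 -0.394285    0.1840279 ] [ 0.5783329  -0.34711765  0.13285397]Traceback (most recent call last):
  File "<stdin>", line 7, in <module>
station.IKError: the arm cannot take that pose within its joint ranges
```

```bash
python3 - <<'E'
from h import *
px,K,C=load("g-125")
i=px[141-60:141+40,318-50:318+50,::-1]; a=cv2.resize(cv2.convertScaleAbs(i,alpha=1.5),(560,560),interpolation=2)
cv2.imwrite("pics/g.png",a)
for az in(-90,-80,-75):
  p,q=look([.508,-.2,.035],np.radians(az),np.radians(50),.3,160);print(az,solver.solve_ik(p,q),p)
E
```

```text
-90 [-0.7222444   0.86324997  0.7632752  -0.68435551 -2.02056153 -2.54724925] [ 0.50960389 -0.38877059  0.16108292]
-80 [-0.65757307  0.96178103  0.95825483 -0.66391842 -2.1643602  -2.51774432] [ 0.54235919 -0.38562423  0.16108292]
-75 [-0.62450344  1.01271867  1.06224912 -0.65768808 -2.23949779 -2.50508072] [ 0.55840666 -0.38192328  0.16108292]
```

View pics/g.png

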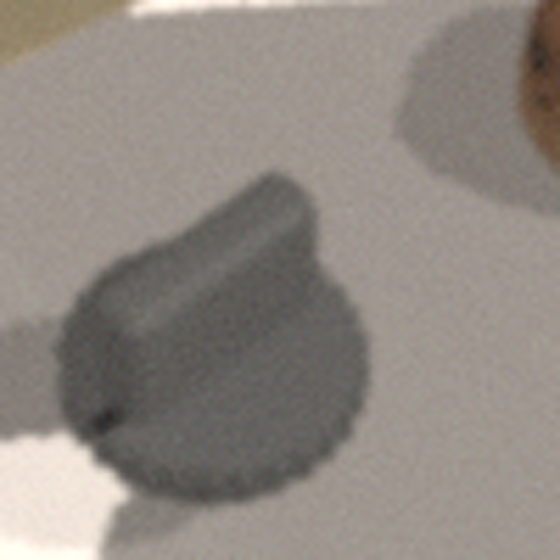

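The oblique view shows a dark pointer spot at the bar's near end (world −x), so cap +x points toward −x and the lug lies under that end. Next I'll measure the neck and cap precisely.

```bash
python3 - <<'E'
from h import *
px,K,C=load("e_neck"); g=cv2.cvtColor(px,cv2.COLOR_RGB2GRAY)[35:175,250:390]
g=cv2.createCLAHE(6,(3,3)).apply(cv2.GaussianBlur(cv2.resize(g,None,fx=5,fy=5,interpolation=2)[:590],(0,0),3))
g=cv2.cvtColor(g,cv2.COLOR_GRAY2BGR)
for k in range(0,700,50):
    cv2.line(g,(k,0),(k,6 if k%100 else 14),(0,255,255),1); cv2.line(g,(0,k),(6 if k%100 else 14,k),(0,255,255),1)
cv2.imwrite("pics/n.png",g)
E
```

```text
(no output)
```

View pics/n.png

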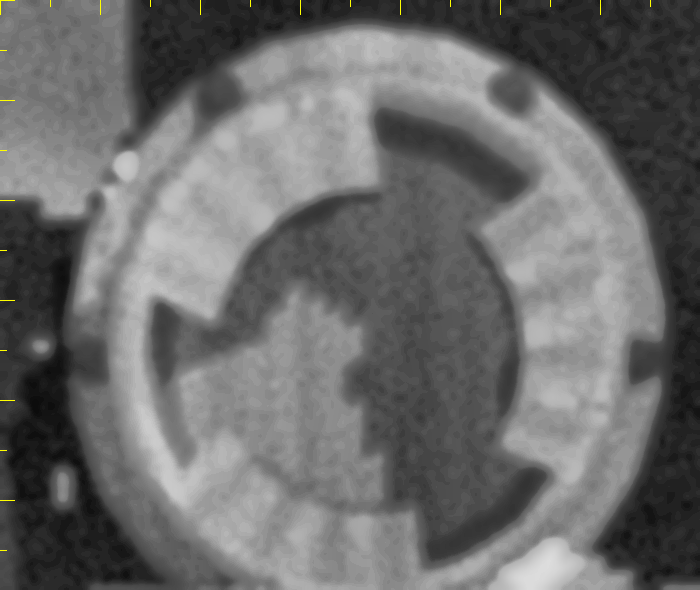

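```bash
cat > m.py <<'E'
from h import *
from scipy.optimize import least_squares
px,K,C=load("e_neck")
W=lambda P,z=.0836:np.array([plane(K,C,250+(u+.5)/5-.5,35+(v+.5)/5-.5,z)[:2] for u,v in P])
hole=W([(215,320),(235,265),(270,225),(310,200),(350,190),(381,188),(484,232),(500,265),(518,300),(520,350),(515,410),(505,440),(417,512),(380,511),(335,507),(290,487),(250,460)])
def circ(P):
    f=lambda x:np.hypot(P[:,0]-x[0],P[:,1]-x[1])-x[2]
    r=least_squares(f,[*P.mean(0),.02]); return r.x,np.abs(r.fun).max()
c,e=circ(hole); print("hole",c,e)
# rim outer circle 58mm: outer edge of the inner bright ring
for nm,(a,b) in dict(up=(((372,105),(381,188)),((540,180),(484,232))),left=(((150,297),(215,320)),((185,462),(235,432))),low=(((425,568),(417,512)),((555,472),(505,440)))).items():
    A,B=W(a),W(b)
    m=(A[1]+B[1])/2-c[:2]; w=np.linalg.norm(A[1]-B[1])
    ang=np.arctan2(m[1],m[0]); ds=[]
    for Q in(A,B):
        t=(Q[0]-Q[1]); t*=np.sign(t@m); ds.append(np.arctan2(t[1],t[0]))
    print(nm,"ang",ang,np.degrees(ang),"w",w,"edge dirs",np.round(ds,3))
px,K,C=load("e_cap")
Wc=lambda P,z:np.array([plane(K,C,240+u/3.846,70+v/3.846,z)[:2] for u,v in P])
a,b=Wc([(212,68),(258,392)],.063); d=a-b; print("bar",(a+b)/2,np.linalg.norm(d),"yaw",np.arctan2(d[1],d[0])); print("shell c",Wc([(244,217)],.034))
px,K,C=load("c_cap")
a=plane(K,C,265+200/4,130+135/4,.063);b=plane(K,C,265+197/4,130+330/4,.063);d=a-b;print("bar c_cap",(a+b)/2,np.linalg.norm(d),np.arctan2(d[1],d[0])); print("shell",plane(K,C,265+200/4,130+208/4,.034))
E
python3 m.py
```

```text
hole [ 0.55732625 -0.37863767  0.01698996] 0.0005889310061611211
up ang -0.4235463547060329 -24.267418552806618 w 0.01182381107278007 edge dirs [ 0.125 -0.847]
left ang 1.707738190778575 97.84619084491935 w 0.01186507318069219 edge dirs [1.247 2.09 ]
low ang -2.4662576956476943 -141.3061571522728 w 0.012447353419072263 edge dirs [-2.982 -2.115]
bar [ 0.49489699 -0.19273313] 0.04865923462462265 yaw 0.12610558854687012
shell c [[ 0.49630486 -0.19242358]]
bar c_cap [ 0.49583179 -0.19218388  0.063     ] 0.04729652841972428 0.18014249448664932
shell [ 0.49518876 -0.19222394  0.034     ]
```

```bash
python3 - <<'E'
from h import *
px,K,C=load("c_neck");print(plane(K,C,270+212/4,115+241/4,.084))
px,K,C=load("b_top")
f=lambda n=0:print(np.round(status.get_obs()["tool_pos"],4),round(tyaw(),3),np.round(status.get_obs()["force"],2),np.round(status.get_obs()["ft_torque"],2),round(status.get_obs()["grip_width"],3),status.get_obs()["clock"])
bot.movel([.42,-.29,.24],vel=.25)
bot.move_pose([.4955,-.1925,.2],down(.155)); f()
bot.movel([.4955,-.1925,.111],vel=.12); f()
cam("side","i_side"); cam("wrist","i_wrist")
E
python3 -c "
import cv2,numpy as np
a=cv2.imread('pics/i_wrist.png');b=cv2.imread('pics/i_side.png')[120:270,220:400]
cv2.imwrite('pics/i.png',np.hstack([cv2.resize(a,(440,275)),cv2.resize(b,(330,275))]))"
```

```text
[ 0.55708313 -0.37948125  0.084     ]
[ 0.4954 -0.1926  0.2   ] 0.155 [-0.28 -1.11 -0.83] [-0.    0.04  0.02] 0.996 14.2583
[ 0.496  -0.1926  0.1117] 0.155 [ 0.23 -0.15 -0.07] [-0.05 -0.   -0.  ] 0.999 15.15
```

View pics/i.png

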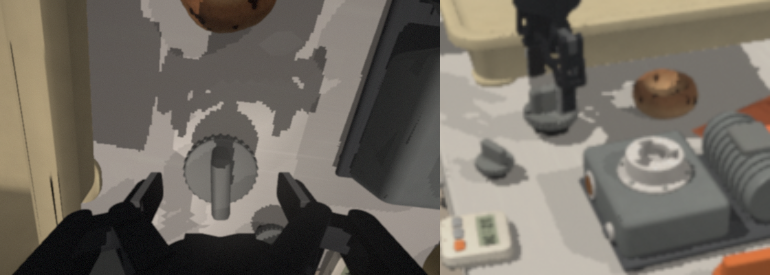

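The bar is centred between the open jaws at column 220 and lies parallel to the pads. I'll grip and lift.

```bash
cat >> h.py <<'E'
def f(t=""):
    o=status.get_obs(); print(t,np.round(o["tool_pos"],4),round(tyaw(),3),"F",np.round(o["force"],2),"M",np.round(o["ft_torque"],2),round(o["grip_width"],3),round(o["clock"],2))
E
python3 - <<'E'
from h import *
fingers.gripper_to(0.0); f("grip")
bot.movel([.4955,-.1925,.175],vel=.12); f("lift")
bot.sleep(.2);f()
cam("wrist","j_wrist"); cam("side","j_side")
E
python3 -c "
import cv2,numpy as np
a=cv2.imread('pics/j_wrist.png')[100:400,170:470];b=cv2.imread('pics/j_side.png')[100:220,220:360]
cv2.imwrite('pics/j.png',np.hstack([cv2.resize(a,(380,380)),cv2.resize(b,(420,380),interpolation=2)]))"
```

```text
grip [ 0.4956 -0.1925  0.1112] 0.155 F [0.71 0.45 2.02] M [ 0.13  0.11 -0.03] 0.154 15.9
lift [ 0.4949 -0.1923  0.1741] 0.155 F [ 0.98 -0.22 -2.35] M [-0.02  0.01 -0.01] 0.155 16.58
 [ 0.495  -0.1924  0.174 ] 0.155 F [-0.99  0.57 -2.38] M [ 0.01 -0.04 -0.05] 0.148 16.78
```

View pics/j.png

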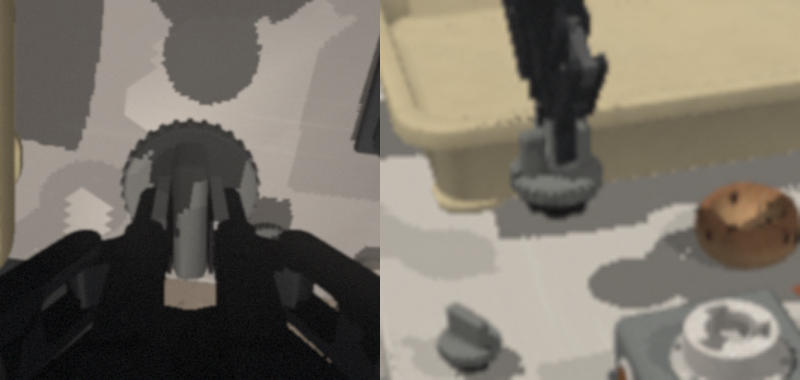

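```bash
python3 - <<'E'
from h import *
X,Y=.5572,-.379
bot.movel([.4955,-.1925,.235],vel=.2)
bot.move_pose([X,Y,.235],down(.654)); 
bot.movel([X,Y,.199],vel=.1); bot.sleep(.3); f("above")
cam("side","k_side"); cam("wrist","k_wrist")
z=.199
while z>.183:
    z-=.001; bot.movel([X,Y,z],vel=.03); f(f"{z:.3f}")
    o=status.get_obs()["force"]
    if o[2]>4 or np.hypot(o[0],o[1])>8: break
E
```

```text
above [ 0.5574 -0.3791  0.1997] 0.654 F [ 0.66  0.07 -1.37] M [-0.    0.    0.02] 0.147 18.95
0.198 [ 0.5571 -0.379   0.1978] 0.654 F [-0.05  0.52 -1.35] M [-0.03 -0.   -0.02] 0.15 19.3
0.197 [ 0.5572 -0.379   0.1969] 0.654 F [-0.07  0.71 -1.93] M [-0.05  0.04 -0.01] 0.148 19.55
0.196 [ 0.5571 -0.379   0.1959] 0.654 F [-0.29  0.02 -0.57] M [-0.04  0.01  0.01] 0.15 19.8
0.195 [ 0.5572 -0.379   0.1949] 0.654 F [-0.25 -0.51 -1.43] M [-0.02 -0.04 -0.02] 0.148 20.05
0.194 [ 0.5572 -0.379   0.1939] 0.654 F [ 0.73  0.28 -1.17] M [-0.04  0.05 -0.02] 0.149 20.3
0.193 [ 0.5572 -0.379   0.1929] 0.654 F [ 0.42  1.21 -1.72] M [-0.04 -0.03  0.01] 0.152 20.55
0.192 [ 0.5571 -0.379   0.1919] 0.654 F [ 0.26 -0.04 -2.12] M [ 0.03 -0.06 -0.06] 0.149 20.8
0.191 [ 0.5572 -0.379   0.1909] 0.654 F [ 0.29 -0.   -1.95] M [ 0.05 -0.01 -0.02] 0.146 21.05
0.190 [ 0.5571 -0.379   0.1899] 0.654 F [ 0.48 -0.34 -1.76] M [-0.03 -0.   -0.01] 0.152 21.3
0.189 [ 0.5572 -0.379   0.1889] 0.654 F [ 0.18  0.11 -1.64] M [-0.01 -0.01 -0.01] 0.151 21.55
0.188 [ 0.5572 -0.379   0.1879] 0.654 F [ 0.29  0.71 -1.92] M [-0.01  0.02  0.  ] 0.152 21.8
0.187 [ 0.5572 -0.379   0.1869] 0.654 F [-0.31 -0.11 -1.67] M [ 0.   -0.03 -0.06] 0.151 22.05
0.186 [ 0.5572 -0.379   0.1859] 0.654 F [-0.28  0.51 -1.73] M [-0.02 -0.05  0.08] 0.149 22.3
0.185 [ 0.5572 -0.379   0.1849] 0.654 F [ 0.34  0.34 -0.58] M [ 0.04 -0.09 -0.02] 0.152 22.55
0.184 [ 0.5571 -0.379   0.1839] 0.654 F [-0.26 -0.38 -1.99] M [ 0.01 -0.06  0.03] 0.153 22.8
0.183 [ 0.5572 -0.379   0.1829] 0.654 F [-0.08 -0.35 -1.57] M [ 0.01 -0.06  0.01] 0.152 23.05
```

```bash
python3 - <<'E'
from h import *
X,Y=.5572,-.379
z=.183
while z>.173:
    z-=.001; bot.movel([X,Y,z],vel=.03); bot.sleep(.1)
    F=[]
    for _ in range(4): F.append(status.get_obs()["force"]); bot.sleep(.02)
    F=np.mean(F,0); f(f"{z:.3f} {F.round(2)}")
    if F[2]>3: break
cam("side","l_side"); cam("wrist","l_wrist")
a=cv2.imread('pics/l_wrist.png')[100:400,170:470];b=cv2.imread('pics/l_side.png')[120:260,260:420]
cv2.imwrite('pics/l.png',np.hstack([cv2.resize(a,(360,380)),cv2.resize(b,(434,380),interpolation=2)]))
E
```

```text
0.182 [-0.59  0.12 -1.33] [ 0.5572 -0.379   0.182 ] 0.654 F [ 0.58 -0.45 -1.3 ] M [-0.04  0.   -0.05] 0.152 23.47
0.181 [-0.34 -0.24 -1.74] [ 0.5572 -0.379   0.181 ] 0.654 F [-0.07  0.69 -2.26] M [ 0.01 -0.   -0.04] 0.152 23.88
0.180 [ 0.22  0.09 -1.52] [ 0.5572 -0.379   0.18  ] 0.654 F [-0.24 -0.21 -0.88] M [0.03 0.01 0.  ] 0.149 24.3
0.179 [-0.14 -0.04 -1.35] [ 0.5572 -0.379   0.179 ] 0.654 F [-0.5  -0.17 -1.59] M [-0.   -0.01 -0.02] 0.152 24.72
0.178 [-0.18  0.18 -1.66] [ 0.5572 -0.379   0.178 ] 0.654 F [ 0.24 -0.88 -1.79] M [-0.01 -0.03 -0.03] 0.149 25.13
0.177 [ 0.06  0.15 -1.23] [ 0.5572 -0.379   0.177 ] 0.654 F [-0.05  0.42 -2.16] M [-0.02 -0.02 -0.  ] 0.151 25.55
0.176 [ 0.37 -0.05  0.82] [ 0.5573 -0.3791  0.1763] 0.654 F [0.46 0.39 0.63] M [-0.01  0.06 -0.03] 0.149 25.97
0.175 [0.02 0.1  3.62] [ 0.5574 -0.3791  0.1755] 0.654 F [-0.45 -0.36  3.88] M [0.11 0.12 0.06] 0.152 26.38
```

View pics/l.png

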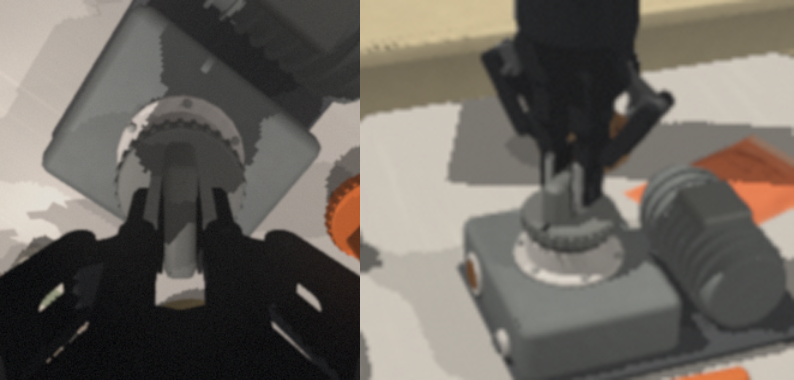

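```bash
cat >> h.py <<'E'
def meas(n=6):
    A=[]
    for _ in range(n):
        o=status.get_obs(); A.append(np.r_[o["force"],o["ft_torque"][2]]); bot.sleep(.01)
    return np.mean(A,0)
E
python3 - <<'E'
from h import *
P=[.5572,-.379,.1757]
bot.movel(P,vel=.03)
y=.654
while y>-.36:
    y-=.0667; bot.move_pose(P,down(y)); m=meas(); o=status.get_obs()
    print(round(y,3),round(tyaw(),3),m[:3].round(1),"Mz",m[3].round(3),o["tool_pos"][2].round(4),round(o["clock"],2))
    if m[2]>10 or abs(m[3])>.6: break
E
```

```text
0.587 0.589 [-0.3 -0.3  3.1] Mz -0.008 0.1756 27.03
0.521 0.523 [-0.4  0.1  2.9] Mz -0.011 0.1757 27.33
0.454 0.457 [0.1 0.3 3.2] Mz 0.006 0.1757 27.63
0.387 0.39 [-0.6  0.   3.1] Mz 0.01 0.1757 27.93
0.321 0.323 [-0.   0.5  3. ] Mz -0.011 0.1757 28.23
0.254 0.257 [0.1 0.  3.1] Mz -0.011 0.1757 28.53
0.187 0.19 [ 0.3 -0.1  3. ] Mz -0.003 0.1757 28.83
0.12 0.123 [0.  0.4 3.1] Mz -0.011 0.1757 29.13
0.054 0.056 [0. 0. 3.] Mz -0.008 0.1757 29.43
-0.013 -0.01 [ 0.1 -0.2  3. ] Mz -0.022 0.1757 29.73
-0.08 -0.077 [-0.  -0.1  3. ] Mz -0.023 0.1757 30.03
-0.146 -0.144 [0.3 0.2 3.1] Mz 0.018 0.1757 30.33
-0.213 -0.21 [-0.5 -0.   2.7] Mz 0.009 0.1757 30.63
-0.28 -0.277 [-0.2  0.   3. ] Mz 0.012 0.1758 30.93
-0.346 -0.344 [ 0.2 -1.6  3. ] Mz 0.006 0.1758 31.23
-0.413 -0.41 [ 1.2 -3.8  2.2] Mz 0.048 0.1759 31.53
```

```bash
python3 - <<'E'
from h import *
P=[.5572,-.379,.1757]
y=-.413
while y>-1.0:
    y-=.05; bot.move_pose(P,down(y)); m=meas(); o=status.get_obs()
    print(round(y,3),round(tyaw(),3),m[:3].round(1),"Mz",m[3].round(3),o["tool_pos"].round(4),round(o["grip_width"],3),round(o["clock"],2))
    if m[2]>10 or abs(m[3])>.6 or np.hypot(*m[:2])>15: break
E
```

```text
-0.463 -0.46 [ 1.7 -5.2  1.7] Mz 0.157 [ 0.5575 -0.3796  0.1761] 0.151 31.83
-0.513 -0.511 [ 0.2 -2.5  3.4] Mz 0.01 [ 0.557  -0.3789  0.1757] 0.151 32.13
-0.563 -0.561 [ 1.4 -1.4  3.2] Mz 0.0 [ 0.5574 -0.3786  0.1757] 0.145 32.43
-0.613 -0.611 [ 1.7 -1.1  3.2] Mz -0.003 [ 0.5574 -0.3787  0.1756] 0.154 32.73
-0.663 -0.661 [ 1.3 -0.8  3.1] Mz -0.013 [ 0.5573 -0.3788  0.1756] 0.147 33.03
-0.713 -0.711 [ 1.4 -0.9  3.3] Mz -0.023 [ 0.5572 -0.3789  0.1757] 0.152 33.33
-0.763 -0.761 [ 1.  -1.1  2.9] Mz -0.007 [ 0.5571 -0.379   0.1757] 0.147 33.63
-0.813 -0.811 [ 0.4 -2.2  3.1] Mz 0.02 [ 0.557  -0.3792  0.1757] 0.147 33.93
-0.863 -0.861 [-0.8 -3.4  3.3] Mz 0.042 [ 0.5569 -0.3793  0.1758] 0.152 34.23
-0.913 -0.911 [-0.6 -5.3  2.8] Mz 0.059 [ 0.5571 -0.3794  0.1758] 0.152 34.53
-0.963 -0.961 [ 0.3 -6.3  2.4] Mz 0.138 [ 0.5574 -0.3798  0.176 ] 0.152 34.83
-1.013 -1.011 [ 0.1 -4.2  2.8] Mz 0.033 [ 0.5573 -0.3792  0.1758] 0.15 35.13
```

```bash
python3 - <<'E'
from h import *
P=[.5572,-.379,.1757]
for y in(-1.08,-1.15,-1.21):
    bot.move_pose(P,down(y)); print(y,meas().round(3))
P[2]=.1763; bot.movel(P,vel=.02); print(meas().round(3)); f()
cam("wrist","o0")
fingers.gripper_to(1.0); f("open"); print(meas())
bot.movel([P[0],P[1],.26],vel=.15); f("up")
cam("wrist","o_wrist"); cam("side","o_side"); cam("top","o_top")
a=cv2.imread('pics/o_wrist.png')[50:350,170:470];b=cv2.imread('pics/o_side.png')[120:300,220:420]
cv2.imwrite('pics/o.png',np.hstack([cv2.resize(a,(380,380)),cv2.resize(b,(420,380),interpolation=2)]))
E
```

```text
-1.08 [ 0.299 -3.595  2.894 -0.016]
-1.15 [ 0.16  -3.563  2.788  0.008]
-1.21 [ 0.336 -3.109  3.117 -0.008]
[ 5.940e-01 -3.702e+00  1.546e+00  3.000e-03]
 [ 0.5572 -0.3789  0.1761] -1.209 F [ 0.55 -3.59  2.24] M [-1.28 -0.39 -0.  ] 0.15 36.33
open [ 0.5572 -0.379   0.1763] -1.21 F [ 0.63 -0.55 -0.55] M [-0.01 -0.01 -0.05] 0.998 37.08
[-0.02617686  0.08515492 -0.31791651  0.00784839]
up [ 0.5569 -0.3787  0.2588] -1.21 F [-0.2   0.08 -0.25] M [0.03 0.   0.  ] 1.001 37.84
```

View pics/o.png

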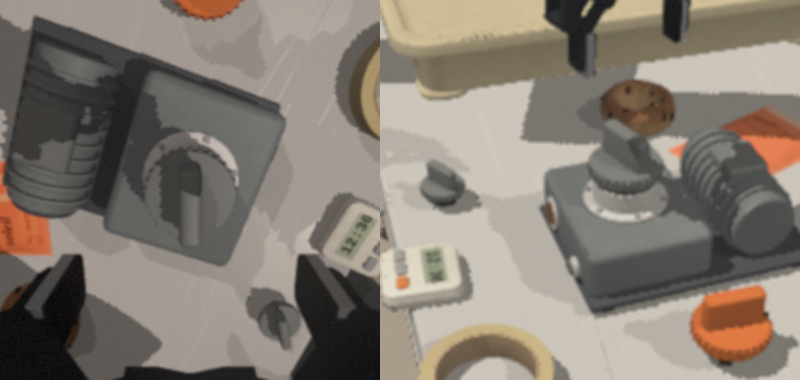

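View pics/o_top.png

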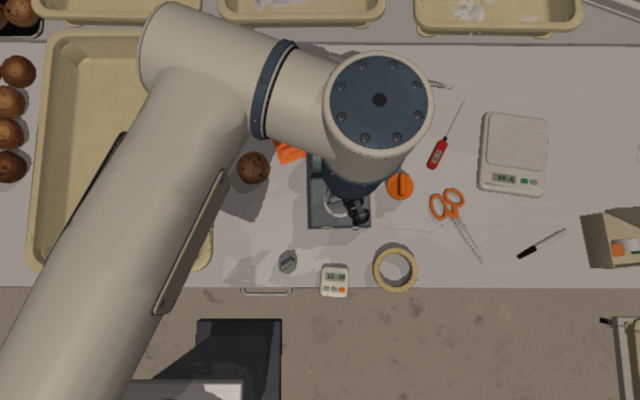

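```bash
python3 - <<'E'
from h import *
px,K,C=load("o_wrist")
for z in(.128,.14):
    a=plane(K,C,170+193/1.267,50+163/1.267,z);b=plane(K,C,170+189/1.267,50+246/1.267,z);d=a-b
    print(z,(a+b)/2,np.linalg.norm(d),"yaw",np.arctan2(d[1],d[0]))
A=load("b_top")[0].astype(int);B=cv2.imread("pics/o_top.png")[:,:,::-1].astype(int)
for n,(u,v,r) in dict(tape=(396,270,25),timer=(335,281,18),cake=(253,167,19)).items():
    print(n,np.abs(A-B)[v-r:v+r,u-r:u+r].mean())
job_done()
E
```

```text
0.128 [ 0.55748585 -0.38007141  0.128     ] 0.05238173426753756 yaw -1.2547361705509428
0.14 [ 0.55909322 -0.38415618  0.14      ] 0.049259222658692196 yaw -1.254736170550943
tape 10.6296
timer 11.694187242798353
cake 28.535549399815327
the job is handed in; nothing more can be done
```

The cap is on the filler neck, turned clockwise two ratchet clicks, let go of, and the job is handed in at about 38 s on the clock.

- **Setting on:** I gripped the larger grey cap by its bar and turned its lugs to the slot angle seen in the wrist picture. It went in with no resistance until the flange met the rim at the expected height. The contact force was about 5 N.
- **Turning:** The cap turned freely for about 1.0 rad, then met its stop. The torque built up and dropped away twice, about 0.5 rad apart, which I take as two clicks. I turned on to the middle of the rest zone, where the torque was near zero, so no click backwards was felt.
- **Last checks:**
  - The released bar measured at (0.5575, −0.380) with yaw −1.25, next to the −1.21 it was released at.
  - The cap stands upright on the neck in the side view.
- **Checks that were weaker:**
  - I confirmed "fully home" by contact height, not by a separate height measurement after release. The bar's apparent length gave 52 mm at the home height and 49 mm at 12 mm higher, against 50 mm real, so it does not settle the height.
  - The tape, timer and cake look unmoved by eye in the top picture. The pixel difference was small for the tape and timer but larger at the cake, where I put it down to the arm and its shadow without checking further.

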